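# Load the polariser cell and hold the index plunger out

## Robot

A 6-joint arm with a two-finger parallel gripper is mounted at the origin on the work surface. World frame = base frame: x ahead of the robot, y to its left, z up, the work surface at z = 0. Lengths are in m, angles in rad, forces in N, time in s.
With the tool pointing down it reaches from about 0.375 to 0.825 m from the base axis. Payload 5.5 kg.
Tool frame: the origin (TCP) lies at the very end of the fingers, on their centre line; the grasp point (between the pads) lies 19 mm behind it (ctrl.grasp_offset is the distance from the TCP to the grasp point, in m); z points along the fingers, y is the line along which they close (so a half turn about z gives the same grasp; the last joint's range is limited). The gripper opens to 85 mm and grips with 20 to 120 N. Pads are 22 mm wide; open, the fingers measure 114 mm over their backs; the gripper's body (76 mm by 85 mm) begins 54 mm behind the grasp point. The pads swing forward as they close: fully open they stand 13 mm farther back than shut.
Start: joints at [1.256, 0.314, -0.047, 1.21, 0, 1.571], TCP at [0.186, 0.571, 0.231] pointing down, gripper open.
Joint ranges: [-2.67, 2.67], [-0.69, 1.73], [-1.03, 1.25], [-2.08, 2.16], [-1.42, 1.45], [-3.14, 3.14]. Speed limits (rad/s): [2.39, 2.39, 3.01, 3.14, 3.14, 3.14].

## Interface

Orientations are given as a 3x3 rotation matrix whose columns are the frame's x, y, z axes.
In Python, from workcell import sensors, viewer, ticket, ctrl gives the robot as it stands. The module is installed in compiled form; this text tells all that it offers.
- The arm moves only by the tool send_rows, never from a script. Its argument "motion" is one flat list of numbers, 6 for each row, row after row: the shift along the tool's x, y, z in cm, then the turn, a rotation vector about the tool's x, y, z in degrees. A call has 1 to 8 rows; each row is the pose to reach, as a shift and turn from the pose commanded when the call began, along the tool's axes at that moment; what a row does not reach only later rows make up. A row lasts 1/8 s, in which the tool goes at most 62.5 mm and 10.7 degrees, less where a joint would pass 70% of its speed; a pose out of reach is approached as far as the arm can. A call with a gripper value outside its range is refused whole. "claw" is the opening, from -1 (shut) to 1 (fully open), so that 0 is half open, set as the call begins (left out, the last holds). The fingers move at their own pace and stop on an object; the grip force is fixed at half the most. Time passes only in rows, so rows that repeat a pose let the fingers close. It gives the time, the measured TCP pose, the force, the opening and the grip force at its end, in the units of the state.
- sensors.get_state(): the state, without advancing time (a new reading comes with each control period).
- viewer.get_image(name): name is "scene" or "top" or "wrist"; returns a dict with "frame" (480x640x3 uint8, blue, green, red), "intrinsics" (3x3 intrinsics, pixels), "world_to_cam" (4x4, takes a point from world to camera coordinates); the wrist camera has in their place "mount" (4x4, takes a point from camera to tool coordinates, whose origin is the TCP and whose axes are the flange's). Camera axes: x right, y up, looking along -z (the intrinsics and any distortion apply to the point x, -y, -z); pixel columns grow to the right and rows downward; lengths in m; the calibration is good to about 2 mm. A picture is of the moment at which its call begins: read the wrist's pose just before it. There is no depth.
- ticket.job_done(): hands the job in; it is judged then, once.
The state is a dict: "time": time; "joint_pos": joint angles; "joint_velocities": joint speeds; "tau": joint torques, N m; "ee_pos": TCP position; "orientation": TCP orientation; "contact_force": force on the tool from outside, world axes, zero at the start; "ft_torque": the same for the moment, N m; "opening": opening from 0.0 (shut) to 1.0 (fully open); "finger_force": force on a finger pad.
Only numpy, scipy, OpenCV 4.12 (cv2) and the standard library are available. Lean on these libraries where they do the work, as an engineer would, in place of code of your own. Each camera call takes 0.05 s, during which the arm holds its last target. There are 200 camera calls.

## Task

Load the polariser cell into the rotation stage: pick it up with a light grip (under 50 N at each finger, it holds thin glass), lower it gently, glass up, until it stands fully home in the round recess of the locked disc, and only then let go of it. Then pull the stage's sprung index plunger straight up by its knob as far as it goes, and finish while still holding it there, clear of its hole, so that I can turn the disc by hand: do not turn the disc yourself, and leave the other things on the table where they are.

Things in the scene. Friction and masses are not known exactly. Their poses are not given: they have to be found in the camera images.
- polariser_cell: Loose polariser cell: a short plain black tube, 40 mm in diameter, 45 mm tall, 0.09 to 0.15 kg, standing upright on the table on its flat foot, with a glass disc sunk in its top. The lowest 2 mm of the foot is chamfered to 36 mm diameter. Origin at the centre of its underside, z up through the glass.
- rotation_stage: Manual rotation stage, fixed to the table: black base 156 x 156 mm, 28 mm high; on it a bare-metal disc, 150 mm diameter, flat face 42 mm above the table, with a ring of 24 index holes. Origin on the table under the disc's centre, z up. On its +y side a black bracket (52 mm wide pillar 75 to 105 mm from the centre, 36 mm wide arm with its top at 58 mm) carries the index plunger.
- seat (a point): Centre of the floor of the round recess in the middle of the disc, 34 mm above the table: 43 mm in diameter, 8 mm deep, so the cell fits with 1.5 mm clearance all round and its underside rests on this floor.
- stage_disc (a joint): Turn of the disc about the vertical, rad, counter-clockwise from above; 0 at the start, where the plunger's pin locks it (about 0.02 rad of play). Without the pin it is held by light friction only (0.12 N m).
- index_plunger (a joint): Lift of the index plunger, m: 0 with its 6 mm pin 7 mm deep in the disc's hole, 0.010 pulled fully up against its stop with the pin 3 mm above the disc. It moves straight up; its spring pulls back with about 7 N at 0 rising to 13 N at 0.010, and drops it back into the hole if let go.
- plunger_knob (a point): Centre of the head of the plunger's knob, 64 mm from the disc's centre and 88 mm above the table at rest, moving with it. The head is a black fluted round grip, 28 mm diameter, 17 mm tall, axis vertical. Under it a 17 mm thick waist, then the fixed steel sleeve and nut on the bracket arm (26 mm wide at most, top at 72 mm).
- objective: Bystander: microscope objective, silver with a conical nose pointing up, 34 mm in diameter, 58 mm tall, loose, standing on the table. Origin under its centre. Not to be disturbed.
- post_holder: Bystander: optical post in a black post holder, 32 mm foot, 102 mm tall, with a small thumbscrew, loose, standing on the table. Origin under its centre. Not to be disturbed.
- ball_driver: Bystander: black-handled driver 170 mm long lying on the table along its own x. Origin under its middle. Not to be disturbed.
Mind the look-alikes: they are no part of the job. What is shaped like the polariser_cell but red is not meant.

How it is judged:
On the way, in this order (a step that is already met when the one before it is completed fails the run):
1. the polariser cell stands fully home in the disc's recess, let go of, with the plunger still in its hole (horizontal distance between polariser_cell and seat below 0.0025 m and z of polariser_cell in the frame of seat below 0.0015 m and angle between polariser_cell's own z axis and vertical below 0.05 rad and contact force between the fingers and polariser_cell below 0.1 N and linear speed of polariser_cell below 0.01 m/s and value of joint index_plunger below 0.003 m), for 0.3 s.
2. the index plunger is pulled fully up in the fingers (value of joint index_plunger above 0.0085 m and contact force between the fingers and index_plunger above 3 N), for 0.3 s.
At the end, for the whole second after the job is handed in: The plunger is held in the fingers at 8.5 mm or more of its 10 mm lift; the cell stands upright in the recess, its underside within 1.5 mm of the floor's height and 2.5 mm of the centre, untouched (all of step 2 and horizontal distance between polariser_cell and seat below 0.0025 m and z of polariser_cell in the frame of seat below 0.0015 m and angle between polariser_cell's own z axis and vertical below 0.05 rad and contact force between each of the arm, the fingers and polariser_cell below 0.1 N); the arm keeps its last pose, push and grip.
It fails at once if the cell squeezed with more than 50 N at each finger (contact force between the fingers and polariser_cell above 100 N).
It fails at once if the cell pressed onto the stage with more than 40 N, or dropped (over 0.25 m/s out of the fingers, a fall of some 3 mm) (contact force between polariser_cell and rotation_stage above 40 N or (contact force between the fingers and polariser_cell below 0.1 N and linear speed of polariser_cell above 0.25 m/s)).
It fails at once if the plunger lifted before the cell is home (value of joint index_plunger above 0.004 m and (horizontal distance between polariser_cell and seat above 0.003 m or z of polariser_cell in the frame of seat above 0.003 m)).
It fails at once if the disc turned more than 5 degrees (value of joint stage_disc above 0.087 rad or value of joint stage_disc below -0.087 rad).
It fails at once if a bystander moved more than 15 mm (distance of any of objective, post_holder, ball_driver from where it was at the start of the episode above 0.015 m).
It also fails if it takes over 45 s, if anything falls off the work surface, if the arm or the gripper's body presses on something with over 40 N, if the wrist force passes 120 N, or if a joint passes its speed limit or range.

## Working session

There is one attempt and no reset: what is moved stays moved. The work goes in short steps, Python scripts to look and compute and a tool call to move; the robot and the scene stay as the last step left them, time stands still between calls to the robot, and variables do not carry over. Pictures are saved under pics/ and viewed, at most 10 in all, crops included, and the job is handed in when it is done.

Besides the shell and the picture viewer there is one more tool, called after "Call:" as a command line: name --argument value ..., lists and objects as JSON in quotes. send_rows: Moves the arm, as the interface text tells. Its arguments: {"type":"object","properties":{"motion":{"type":"array"},"claw":{"type":"number"}},"required":["motion"]}

```bash
mkdir -p pics
cat > h.py <<'E'
import numpy as np, cv2
from workcell import sensors, viewer, ticket, ctrl
def grab(n,f=None):
    s=sensors.get_state(); d=viewer.get_image(n)
    K=np.array(d["intrinsics"])
    if n=="wrist":
        T=np.eye(4);T[:3,:3]=s["orientation"];T[:3,3]=s["ee_pos"]
        c2w=T@np.array(d["mount"])
    else: c2w=np.linalg.inv(np.array(d["world_to_cam"]))
    if f: cv2.imwrite("pics/"+f,d["frame"])
    return d["frame"],K,c2w,d
def ray(u,v,K,c2w):
    p=np.linalg.inv(K)@[u,v,1]; r=c2w[:3,:3]@[p[0],-p[1],-p[2]]
    return c2w[:3,3],r
def onz(u,v,z,K,c2w):
    o,r=ray(u,v,K,c2w); return o+r*(z-o[2])/r[2]
def proj(P,K,c2w):
    c=np.linalg.inv(c2w)@np.append(P,1); q=K@[c[0],-c[1],-c[2]]; return q[:2]/q[2]
E
python3 - <<'E'
from h import *
for n in("top","scene"):
    f,K,c,d=grab(n,n+"0.png"); print(n,d.keys(),K.round(1).tolist(),c.round(3).tolist())
s=sensors.get_state();print({k:np.round(v,3).tolist() for k,v in s.items()}, ctrl.grasp_offset)
E
```

```text
top dict_keys(['frame', 'intrinsics', 'world_to_cam']) [[576.9, 0.0, 316.8], [0.0, 576.9, 239.7], [0.0, 0.0, 1.0]] [[-0.027, 0.993, -0.118, 0.347], [-1.0, -0.025, 0.013, -0.014], [0.01, 0.118, 0.993, 1.241], [0.0, 0.0, 0.0, 1.0]]
scene dict_keys(['frame', 'intrinsics', 'world_to_cam']) [[546.4, 0.0, 322.1], [0.0, 546.4, 236.4], [0.0, 0.0, 1.0]] [[0.698, -0.478, 0.533, 1.093], [0.716, 0.446, -0.537, -0.632], [0.019, 0.756, 0.654, 0.828], [0.0, 0.0, 0.0, 1.0]]
{'time': 0.1, 'joint_pos': [1.256, 0.314, -0.048, 1.21, 0.0, 1.571], 'joint_velocities': [0.001, -0.001, 0.002, -0.001, 0.001, -0.0], 'tau': [-0.0, -54.077, 34.054, 0.011, -0.0, 0.0], 'ee_pos': [0.186, 0.57, 0.231], 'orientation': [[-0.951, 0.31, -0.0], [0.31, 0.951, -0.001], [0.0, -0.002, -1.0]], 'contact_force': [-0.361, 0.82, -0.017], 'ft_torque': [-0.016, -0.056, 0.02], 'finger_force': 0.0, 'opening': 1.001} 0.0187
```

View pics/top0.png

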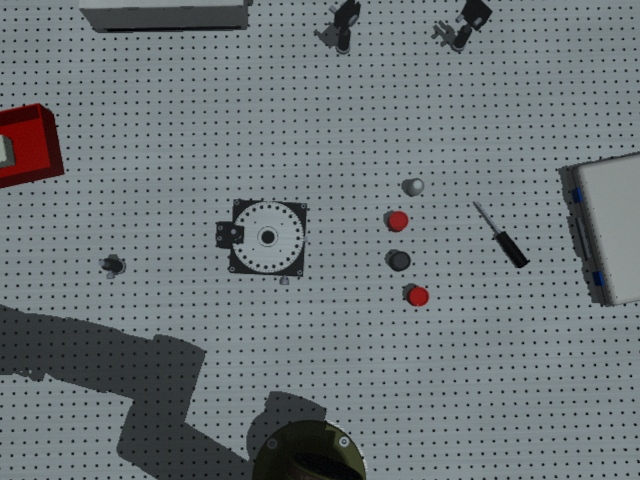

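View pics/scene0.png

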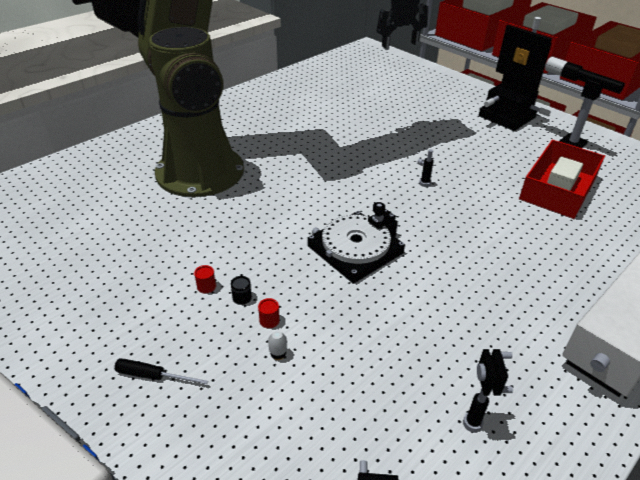

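Top view: the black tube stands at (400,260) and could be confused with the red ones at (398,221) and (418,296). The objective is at (414,187), the post holder at (115,265) and the driver at (500,235). The stage disc is at (268,237), its recess is centred there too, and the bracket and knob are at about (230,233). In the scene view the black tube is at (241,290) and the knob at (379,208). I choose the black tube and will check it in a close crop.

Run:
```python
from h import *
f,K,c,d=grab("top"); g,K2,c2,d2=grab("scene")
a=cv2.resize(f[180:310,200:440],None,fx=3.3,fy=3.3,interpolation=cv2.INTER_CUBIC)[:, :790]
cv2.imwrite("pics/crop_top.png",a)
gray=cv2.cvtColor(f,cv2.COLOR_BGR2GRAY)
# black cell blob in top view
m=np.zeros_like(gray);m[240:282,378:420]=(gray[240:282,378:420]<75)*255
n,l,st,ce=cv2.connectedComponentsWithStats(m);i=1+st[1:,4].argmax();print("cell top",st[i],ce[i])
print("at z45",onz(*ce[i],.045,K,c).round(4),"z.022",onz(*ce[i],.0225,K,c).round(4))
gg=cv2.cvtColor(g,cv2.COLOR_BGR2GRAY)
m=np.zeros_like(gg);m[265:315,222:262]=(gg[265:315,222:262]<80)*255
n,l,st,ce=cv2.connectedComponentsWithStats(m);i=1+st[1:,4].argmax();print("cell scene",st[i],ce[i],onz(*ce[i],.0225,K2,c2).round(4))
# disc
m=np.zeros_like(gray);m[195:282,225:312]=(gray[195:282,225:312]>130)*255
m=cv2.morphologyEx(m,cv2.MORPH_OPEN,np.ones((3,3)))
n,l,st,ce=cv2.connectedComponentsWithStats(m);i=1+st[1:,4].argmax();print("disc",st[i],ce[i])
# recess
m=np.zeros_like(gray);m[222:252,253:283]=(gray[222:252,253:283]<110)*255
n,l,st,ce=cv2.connectedComponentsWithStats(m);i=1+st[1:,4].argmax();print("recess",st[i],ce[i],onz(*ce[i],.034,K,c).round(4),onz(*ce[i],.042,K,c).round(4))
print("knob plane top",onz(230,233,.096,K,c).round(4),"scene", onz(379,206,.0965,K2,c2).round(4), "recess scene",onz(356,238,.038,K2,c2).round(4))
```

```text
cell top [385 250  26  22 416] [397.49759615 259.83653846]
at z45 [ 0.4429 -0.1958  0.045 ] z.022 [ 0.4447 -0.1992  0.0225]
cell scene [229 274  28  33 555] [241.81801802 290.63603604] [ 0.4456 -0.2055  0.0225]
disc [ 235  203   67   67 2543] [269.53873378 236.68462446]
recess [261 230  14  14 147] [267.40136054 236.57142857] [0.4999 0.0746 0.034 ] [0.4989 0.0741 0.042 ]
knob plane top [0.5011 0.1446 0.096 ] scene [0.5088 0.1314 0.0965] recess scene [0.5039 0.0677 0.038 ]
```

View pics/crop_top.png

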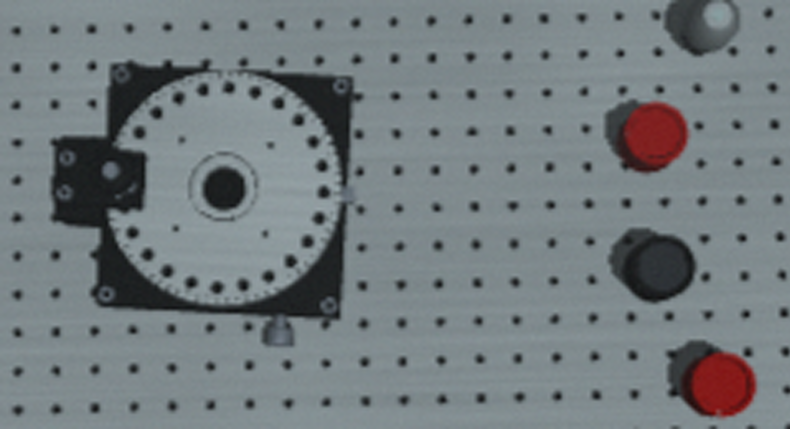

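The crop shows the plain black tube at top-view pixel (400,260), with the red look-alikes on either side of it. The recess ring is centred at about (268,237), and the knob and bracket are on the left, which is +y. I'll take a wrist view over the stage first, since it's on the way.

```bash
cat >> h.py <<'E'
from scipy.spatial.transform import Rotation as Rn
def go(p,yaw):
    """tool shift cm + rotvec deg to reach TCP p, pointing down, tool y at yaw deg"""
    s=sensors.get_state();R=np.array(s["orientation"]);a=np.radians(yaw)
    y=np.array([np.cos(a),np.sin(a),0]);z=np.array([0,0,-1.]);Q=np.c_[np.cross(y,z),y,z]
    print("go",(R.T@(np.array(p)-s["ee_pos"])*100).round(2),np.degrees(Rn.from_matrix(R.T@Q).as_rotvec()).round(2),"j",np.round(s["joint_pos"],2),"t",s["time"])
E
python3 - <<'E'
from h import *
d=viewer.get_image("wrist");print(d["mount"].round(3).tolist(),d["intrinsics"].round(1).tolist())
go([.49,.06,.26],72);go([.49,.06,.26],0)
E
```

```text
[[0.001, 0.952, 0.307, 0.078], [1.0, -0.001, -0.0, 0.0], [-0.0, 0.307, -0.952, -0.143], [0.0, 0.0, 0.0, 1.0]] [[331.7, 0.0, 317.1], [0.0, 331.7, 240.4], [0.0, 0.0, 1.0]]
go [-44.73 -39.1   -2.88] [-0.04 -0.   -0.03] j [ 1.26  0.31 -0.05  1.21  0.    1.57] t 0.25
go [-44.73 -39.1   -2.88] [-4.000e-02  3.000e-02  7.197e+01] j [ 1.26  0.31 -0.05  1.21  0.    1.57] t 0.25
```

Call:
send_rows --motion '[-5.6,-4.9,-0.4,0,0,0,-11.2,-9.8,-0.8,0,0,-3,-16.8,-14.7,-1.2,0,0,-6,-22.4,-19.6,-1.6,0,0,-9,-28,-24.5,-2,0,0,-12,-33.6,-29.4,-2.4,0,0,-15,-39.2,-34.3,-2.8,0,0,-18,-44.7,-39.1,-2.9,0,0,-18]' --claw 1

```text
time: 1.25
ee_pos: [0.4422, 0.1397, 0.2574]
orientation: [[-1.0, 0.0, 0.001], [0.0, 1.0, 0.0], [-0.001, 0.0, -1.0]]
contact_force: [1.2, -0.6, 0.1]
opening: 1.0
finger_force: 0.0
```

Call:
send_rows --motion '[0,0,0,0,0,0,0,0,0,0,0,0]'

```text
time: 1.5
ee_pos: [0.4411, 0.1414, 0.2568]
orientation: [[-1.0, 0.002, -0.001], [0.002, 1.0, 0.0], [0.001, 0.0, -1.0]]
contact_force: [0.3, 0.0, 0.0]
opening: 1.001
finger_force: 0.0
```

Run:
```python
from h import *
f,K,c,d=grab("wrist","w1.png")
for n,p in dict(rec=[.5,.0746,.042],knob=[.501,.139,.0965],cell=[.443,-.197,.045]).items(): print(n,proj(p,K,c).round(1))
s=sensors.get_state();print(s["ee_pos"].round(4),s["time"]);go([.46,-.17,.25],96)
```

```text
rec [258.7 258.5]
knob [314.3 279. ]
cell [  6.4 210.8]
[0.4408 0.1421 0.2568] 1.55
go [ -1.92 -31.21   0.67] [ 0.02 -0.03 -6.01] j [ 0.31  0.05 -0.31  1.21  0.    0.31] t 1.55
```

View pics/w1.png

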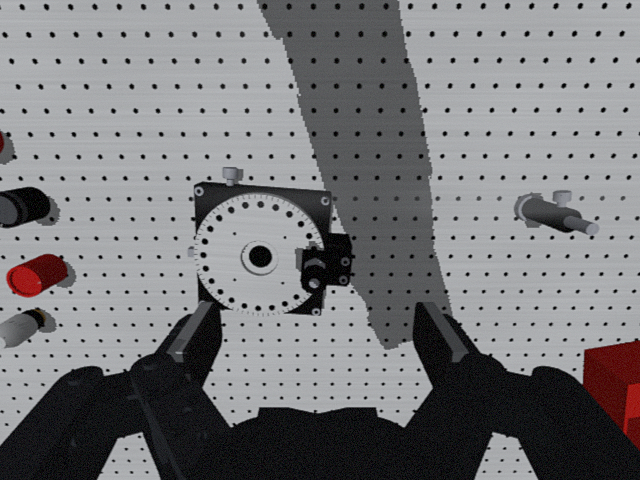

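The wrist view shows the recess ring at (260,257), the knob at (313,280) on the bracket at (330,262), the black cell at (18,207), and the red tube and objective below it. Next I fit the index-hole circle to get the disc centre.

```bash
cat >> h.py <<'E'
def holes(f,K,c,ctr,z=.042,thr=90,r=(.050,.072)):
    g=cv2.cvtColor(f,cv2.COLOR_BGR2GRAY);n,l,st,ce=cv2.connectedComponentsWithStats((g<thr).astype(np.uint8))
    P=np.array([onz(*q,z,K,c)[:2] for q,s in zip(ce,st) if 6<s[4]<400])
    d=np.hypot(*(P-ctr).T);P=P[(d>r[0])&(d<r[1])]
    from scipy.optimize import least_squares
    q=least_squares(lambda q:np.hypot(P[:,0]-q[0],P[:,1]-q[1])-q[2],[*ctr,.06],loss="soft_l1",f_scale=5e-4).x
    return q,len(P)
def blob(f,K,c,p,z,half,thr=80):
    u,v=proj(p,K,c).astype(int);g=cv2.cvtColor(f,cv2.COLOR_BGR2GRAY)
    m=np.zeros_like(g);sl=(slice(max(0,v-half),v+half),slice(max(0,u-half),u+half));m[sl]=(g[sl]<thr)*255
    n,l,st,ce=cv2.connectedComponentsWithStats(m);i=1+st[1:,4].argmax();return ce[i].round(1),st[i],onz(*ce[i],z,K,c).round(4)
E
python3 - <<'E'
from h import *
f,K,c,d=grab("wrist")
print(holes(f,K,c,[.5,.0746]),blob(f,K,c,[.5,.0746,.034],.034,16))
f,K,c,d=grab("top")
print(holes(f,K,c,[.5,.0746],thr=110))
go([.46,-.17,.25],96)
E
```

```text
(array([0.49996927, 0.07478111, 0.06397357]), 20) (array([259.4, 256.1]), array([248, 246,  23,  21, 379], dtype=int32), array([0.4999, 0.0748, 0.034 ]))
(array([0.49974236, 0.0744431 , 0.06390274]), 19)
go [ -1.89 -31.27   0.68] [ 0.01 -0.02 -5.91] j [ 0.31  0.05 -0.31  1.21  0.    0.31] t 1.65
```

Call:
send_rows --motion '[-0.4,-5.2,0,0,0,-1,-0.8,-10.4,0,0,0,-2,-1.2,-15.6,0,0,0,-3,-1.6,-20.8,0,0,0,-4,-1.9,-26,0,0,0,-5,-1.9,-31.2,0,0,0,-6,-1.9,-31.2,0,0,0,-6,-1.9,-31.2,0,0,0,-6]'

```text
time: 2.65
ee_pos: [0.4602, -0.1692, 0.2568]
orientation: [[-0.994, -0.105, -0.0], [-0.105, 0.994, 0.001], [0.0, 0.001, -1.0]]
contact_force: [-0.6, 1.1, 0.1]
opening: 1.001
finger_force: 0.0
```

Run:
```python
from h import *
f,K,c,d=grab("wrist","w2.png")
for n,p in dict(cell=[.443,-.198,.045],cell0=[.443,-.198,.0]).items(): print(n,proj(p,K,c).round(1))
print(sensors.get_state()["ee_pos"])
```

```text
cell [291.6 190.4]
cell0 [294.3 184.3]
[ 0.46021214 -0.16889814  0.25688781]
```

View pics/w2.png

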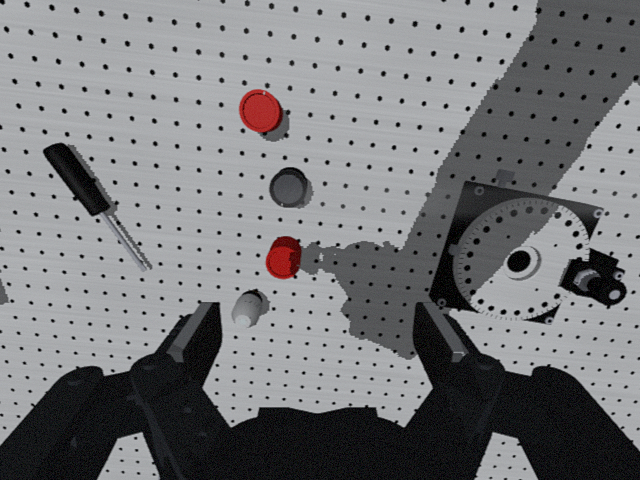

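The wrist view shows the cell's black top at (289,187) with the reds at (261,111) and (285,258). The finger line runs horizontally in the image, so it is clear of both. I'll move to just above the cell.

Run:
```python
from h import *
f,K,c,d=grab("wrist")
g=cv2.cvtColor(f,cv2.COLOR_BGR2GRAY)[155:220,255:330]
print(g[31,:].tolist());
h=cv2.HoughCircles(cv2.resize(g,None,fx=4,fy=4,interpolation=cv2.INTER_CUBIC),cv2.HOUGH_GRADIENT,1,40,param1=120,param2=18,minRadius=50,maxRadius=95)
for q in h[0][:4]:
    u,v=255+q[0]/4,155+q[1]/4; print(u,v,q[2]/4,onz(u,v,.045,K,c).round(4))
go([.445,-.2,.15],96)
```

```text
[173, 174, 173, 169, 171, 171, 170, 168, 172, 169, 171, 170, 174, 154, 68, 34, 40, 43, 62, 78, 80, 79, 76, 72, 76, 70, 70, 81, 78, 72, 74, 76, 70, 79, 77, 77, 72, 75, 85, 76, 78, 77, 75, 80, 72, 76, 76, 54, 42, 44, 46, 55, 79, 92, 91, 84, 97, 141, 170, 170, 168, 171, 168, 169, 169, 169, 170, 172, 164, 160, 176, 174, 174, 172, 170]
288.125 188.625 18.875 [ 0.4416 -0.2016  0.045 ]
go [ 1.85 -2.94 10.7 ] [ 0.02 -0.01  0.11] j [-0.35  0.1  -0.26  1.22  0.   -0.46] t 2.75
```

Call:
send_rows --motion '[0.5,-0.8,3.5,0,0,0,1.1,-1.6,7,0,0,0,2.2,-3.1,10.7,0,0,0,2.2,-3.1,10.7,0,0,0,2.2,-3.1,10.7,0,0,0]'

```text
time: 3.38
ee_pos: [0.4425, -0.2028, 0.1512]
orientation: [[-0.994, -0.105, 0.001], [-0.105, 0.994, -0.0], [-0.001, -0.0, -1.0]]
contact_force: [0.1, -0.3, -0.2]
opening: 1.001
finger_force: 0.0
```

Run:
```python
from h import *
f,K,c,d=grab("wrist","w3.png")
print(sensors.get_state()["ee_pos"],proj([.4416,-.2016,.045],K,c))
g=cv2.cvtColor(f,cv2.COLOR_BGR2GRAY)
u0,v0=proj([.4416,-.2016,.045],K,c).astype(int);x0,y0=u0-50,v0-50
a=cv2.resize(g[y0:y0+100,x0:x0+100],None,fx=4,fy=4,interpolation=cv2.INTER_CUBIC)
cv2.imwrite("pics/w3c.png",a)
h=cv2.HoughCircles(cv2.medianBlur(a,5),cv2.HOUGH_GRADIENT,1,20,param1=120,param2=15,minRadius=70,maxRadius=140)
for q in h[0][:5]:
    u,v=x0+q[0]/4,y0+q[1]/4; P=onz(u,v,.045,K,c);print(u,v,q[2]/4,P.round(4),"r mm",1000*np.hypot(*(onz(u+q[2]/4,v,.045,K,c)-P)[:2]))
go([.4416,-.2016,.014],96)
```

```text
[ 0.4429664  -0.2031106   0.15166126] [318.40509714 236.803044  ]
317.375 236.125 25.175 [ 0.4411 -0.2025  0.045 ] r mm 19.754860167774968
317.375 224.125 22.05 [ 0.4314 -0.2035  0.045 ] r mm 17.10288963723443
320.375 228.375 27.325 [ 0.4346 -0.2008  0.045 ] r mm 21.281365316106452
315.125 231.625 29.95 [ 0.4377 -0.2046  0.045 ] r mm 23.399304520492283
324.375 232.625 33.025 [ 0.4377 -0.1973  0.045 ] r mm 25.82661973594531
go [ 0.15  0.18 13.77] [-0.06  0.13  0.05] j [-0.43  0.15 -0.44  0.97  0.   -0.54] t 3.425
```

View pics/w3.png

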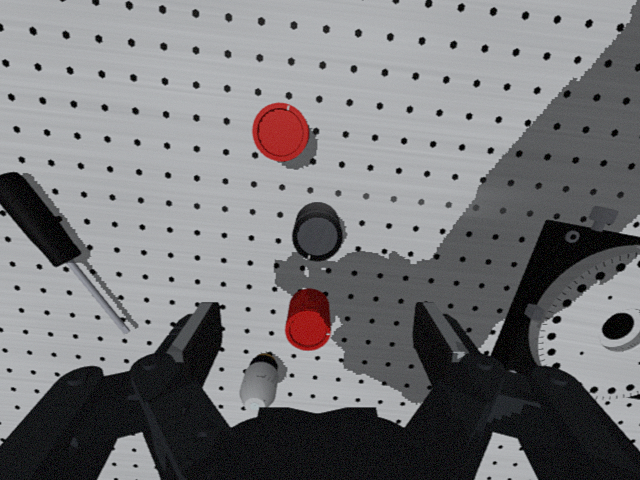

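The cell top is at (317,236), and both wrist views agree to about 1 mm. I'll go down over it, then close in small steps: the fixed grip force could exceed 50 N per finger, so the opening has to limit the squeeze.

Call:
send_rows --motion '[0.15,0.1,4,0,0,0,0.15,0.1,8,0,0,0,0.15,0.1,11,0,0,0,0.15,0.1,13,0,0,0,0.15,0.1,13.9,0,0,0,0.15,0.1,13.9,0,0,0]' --claw 0.3

```text
time: 4.18
ee_pos: [0.4407, -0.2027, 0.0116]
orientation: [[-0.995, -0.105, 0.001], [-0.105, 0.995, -0.0], [-0.001, -0.0, -1.0]]
contact_force: [0.4, -0.4, 1.0]
opening: 0.648
finger_force: 0.0
```

Call:
send_rows --motion '[0,0,0,0,0,0,0,0,0,0,0,0]' --claw 0.05

```text
time: 4.42
ee_pos: [0.4407, -0.2031, 0.0119]
orientation: [[-0.995, -0.104, 0.002], [-0.104, 0.995, -0.001], [-0.001, -0.001, -1.0]]
contact_force: [0.3, -0.1, 0.1]
opening: 0.53
finger_force: 0.0
```

Run:
```python
from h import *
s=sensors.get_state();print(s["ee_pos"],s["opening"],s["finger_force"],s["contact_force"]);go([.4412,-.2023,.012],96)
f,K,c,d=grab("wrist","w4.png")
cv2.imwrite("pics/w4c.png",cv2.resize(f[200:440,160:480],None,fx=2.4,fy=2.4))
```

```text
[ 0.44067517 -0.2030845   0.01191279] 0.529989217175774 0.0 [ 0.34871832 -0.11124083  0.12014049]
go [-0.06  0.07 -0.01] [-0.05  0.08 -0.03] j [-0.43  0.31 -0.61  0.65  0.   -0.54] t 4.425
```

View pics/w4c.png

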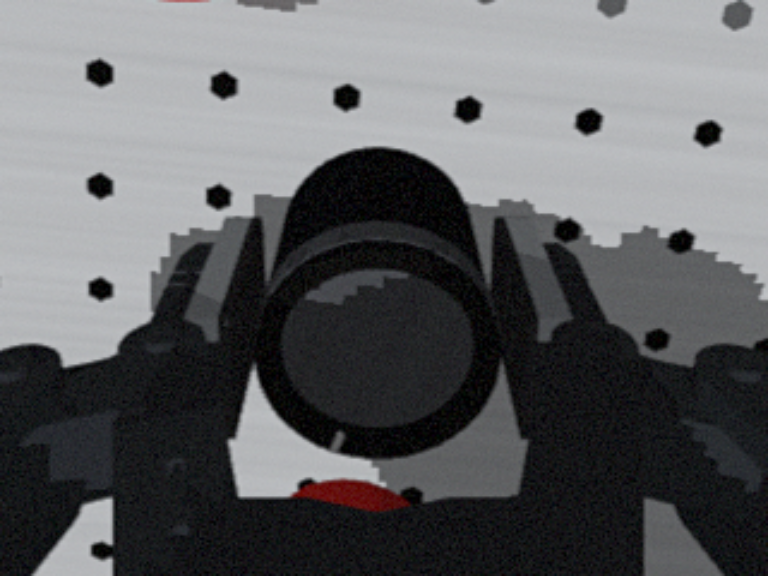

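The crop shows the cell between the fingers and well centred: its rim is at (380,345), with the fingers at (255,330) and (505,330). I'll close in small steps.

Call:
send_rows --motion '[0,0,0,0,0,0,0,0,0,0,0,0]' --claw -0.03

```text
time: 4.72
ee_pos: [0.4399, -0.2028, 0.0111]
orientation: [[-0.995, -0.104, 0.0], [-0.104, 0.995, -0.0], [-0.0, -0.0, -1.0]]
contact_force: [-0.8, -0.4, -0.9]
opening: 0.485
finger_force: 0.0
```

Call:
send_rows --motion '[0,0,0,0,0,0,0,0,0,0,0,0]' --claw -0.06

```text
time: 4.97
ee_pos: [0.44, -0.203, 0.0111]
orientation: [[-0.995, -0.104, 0.0], [-0.104, 0.995, -0.0], [-0.0, -0.0, -1.0]]
contact_force: [0.2, -0.8, 1.1]
opening: 0.468
finger_force: 0.9
```

Call:
send_rows --motion '[0,0,0,0,0,0,0,0,0,0,0,0]' --claw -0.07

```text
time: 5.22
ee_pos: [0.4399, -0.203, 0.0111]
orientation: [[-0.995, -0.104, 0.0], [-0.104, 0.995, -0.0], [-0.0, -0.0, -1.0]]
contact_force: [-0.9, -2.2, 3.6]
opening: 0.463
finger_force: 7.5
```

Call:
send_rows --motion '[0,0,0,0,0,0,0,0,0,0,0,0]' --claw -0.08

```text
time: 5.48
ee_pos: [0.4399, -0.203, 0.0112]
orientation: [[-0.995, -0.104, 0.0], [-0.104, 0.995, -0.0], [-0.0, -0.0, -1.0]]
contact_force: [-1.6, -1.7, 5.4]
opening: 0.466
finger_force: 15.8
```

Call:
send_rows --motion '[0,0,-0.3,0,0,0,0,0,-1,0,0,0,0,0,-3,0,0,0,0,0,-3,0,0,0]'

```text
time: 5.98
ee_pos: [0.4411, -0.2031, 0.0422]
orientation: [[-0.995, -0.104, 0.003], [-0.104, 0.995, -0.001], [-0.002, -0.001, -1.0]]
contact_force: [-0.2, -0.5, -1.2]
opening: 0.461
finger_force: 15.8
```

Run:
```python
from h import *
s=sensors.get_state();print(s["ee_pos"],s["opening"],s["finger_force"],s["contact_force"]);go([.49,-.05,.14],180);go([.4999,.0747,.14],180)
```

```text
[ 0.44110911 -0.20314784  0.04220455] 0.4608442790486401 15.82355260848999 [-0.24111816 -0.48004057 -1.24109016]
go [-6.48 14.71 -9.78] [-1.500e-01  7.000e-02 -8.403e+01] j [-0.43  0.26 -0.59  0.72  0.   -0.54] t 5.975
go [-8.76 27.01 -9.79] [-1.500e-01  7.000e-02 -8.403e+01] j [-0.43  0.26 -0.59  0.72  0.   -0.54] t 5.975
```

Call:
send_rows --motion '[0,0,-3,0,0,0,-0.5,2,-6,0,0,-8,-1.5,4,-8,0,0,-18,-2.5,6,-9.8,0,0,-28,-3.5,8,-9.8,0,0,-38,-4.5,10,-9.8,0,0,-48,-5.5,12,-9.8,0,0,-58,-6.5,14.7,-9.8,0,0,-68]'

```text
time: 6.98
ee_pos: [0.4892, -0.0491, 0.1382]
orientation: [[-0.271, -0.963, -0.001], [-0.963, 0.271, 0.0], [0.0, 0.001, -1.0]]
contact_force: [0.6, 0.2, -1.8]
opening: 0.464
finger_force: 15.9
```

Run:
```python
from h import *
s=sensors.get_state();print(s["ee_pos"],s["opening"],s["finger_force"],s["contact_force"]);go([.4999,.0747,.14],180)
```

```text
[ 0.48916346 -0.04913122  0.13824935] 0.463529274335115 15.9155935049057 [ 0.64152481  0.24504498 -1.83554691]
go [-12.21   2.33  -0.17] [  0.04   0.   -15.74] j [-0.1   0.17 -0.45  0.95  0.   -1.4 ] t 6.975
```

Call:
send_rows --motion '[-3,0.6,-0.1,0,0,-8,-7,1.4,-0.1,0,0,-15.7,-10.5,2,-0.2,0,0,-15.7,-12.2,2.3,-0.2,0,0,-15.7,-12.2,2.3,-0.2,0,0,-15.7,-12.2,2.3,-0.2,0,0,-15.7]'

```text
time: 7.72
ee_pos: [0.5005, 0.073, 0.1406]
orientation: [[-0.006, -1.0, -0.001], [-1.0, 0.006, -0.001], [0.001, 0.001, -1.0]]
contact_force: [0.2, 0.4, -1.1]
opening: 0.463
finger_force: 15.9
```

Run:
```python
from h import *
f,K,c,d=grab("wrist","w5.png")
s=sensors.get_state();print(s["ee_pos"],s["opening"],s["finger_force"]);go([.4999,.0747,.06],180)
print(holes(f,K,c,[.4999,.0747]))
p=s["ee_pos"]+[0,0,.034]  # cell top centre expected
print("cell top px",proj(p,K,c),"rad",331.7*.02/np.linalg.norm(p-c[:3,3]))
cv2.imwrite("pics/w5c.png",cv2.resize(f[140:440,130:510],None,fx=2,fy=2))
```

```text
[0.50057857 0.07281864 0.14073781] 0.4644018473906391 15.915037393569946
go [-0.19  0.07  8.07] [ 0.03 -0.03 -0.4 ] j [ 0.14  0.2  -0.41  0.96 -0.   -1.42] t 7.775
(array([0.49991954, 0.07451157, 0.06405551]), 17)
cell top px [318.02479803 347.89874049] rad 49.567632649030514
```

View pics/w5c.png

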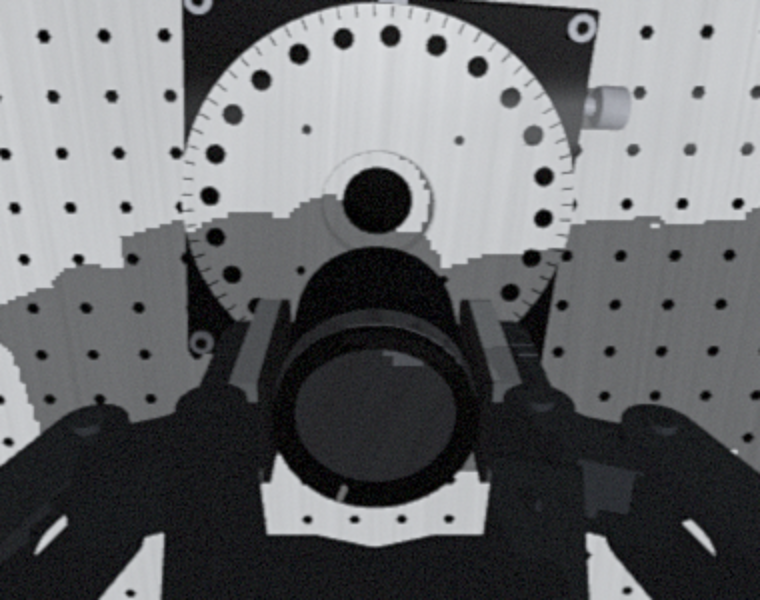

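The crop shows the cell held upright: rim from x 272 to 482, bottom edge at y 507, glass centred at (376,415). The recess ring below is centred at (377,200). I'll work out the cell's offset in the tool from these rim edges.

Run:
```python
from h import *
f,K,c,d=grab("wrist")
s=sensors.get_state();R=np.array(s["orientation"]);p=s["ee_pos"]
t=np.linspace(0,2*np.pi,200)
for h in(.032,.034,.036):
  for dx in(-2,-1,0,1,2):
    q=np.array([proj(p+R@[dx/1000+.02*np.cos(a),.02*np.sin(a),-h],K,c) for a in t]);print(h,dx,"L%.1f R%.1f T%.1f B%.1f"%(q[:,0].min(),q[:,0].max(),q[:,1].min(),q[:,1].max()))
g=cv2.cvtColor(f,cv2.COLOR_BGR2GRAY)
print("col318",g[285:400,318].tolist())
print("row340 L",g[340,255:285].tolist(),"R",g[340,355:385].tolist())
```

```text
0.032 -2 L266.8 R369.1 T303.8 B390.9
0.032 -1 L266.7 R369.2 T301.4 B388.9
0.032 0 L266.6 R369.4 T299.0 B386.9
0.032 1 L266.5 R369.5 T296.6 B384.9
0.032 2 L266.4 R369.6 T294.1 B382.9
0.034 -2 L266.1 R369.9 T306.5 B394.5
0.034 -1 L266.0 R370.0 T304.0 B392.5
0.034 0 L265.9 R370.1 T301.6 B390.5
0.034 1 L265.7 R370.3 T299.2 B388.5
0.034 2 L265.6 R370.4 T296.7 B386.5
0.036 -2 L265.3 R370.7 T309.2 B398.3
0.036 -1 L265.2 R370.8 T306.8 B396.3
0.036 0 L265.1 R371.0 T304.3 B394.2
0.036 1 L265.0 R371.1 T301.8 B392.2
0.036 2 L264.8 R371.2 T299.3 B390.1
col318 [0, 2, 18, 12, 0, 3, 8, 2, 9, 41, 44, 34, 34, 32, 37, 33, 44, 64, 15, 22, 1, 1, 15, 25, 14, 19, 12, 14, 22, 18, 38, 41, 39, 45, 32, 38, 44, 42, 39, 37, 43, 39, 39, 42, 40, 39, 38, 43, 32, 40, 33, 40, 44, 39, 48, 41, 36, 45, 35, 44, 30, 40, 33, 44, 33, 40, 44, 49, 30, 47, 39, 43, 40, 39, 44, 44, 44, 31, 30, 31, 44, 42, 36, 38, 42, 35, 44, 42, 47, 40, 45, 49, 47, 44, 41, 42, 8, 3, 12, 1, 2, 14, 2, 27, 11, 2, 1, 8, 81, 180, 204, 200, 198, 200, 200]
row340 L [83, 86, 88, 77, 36, 26, 27, 5, 18, 31, 22, 6, 23, 9, 20, 6, 20, 21, 13, 15, 4, 5, 30, 31, 32, 50, 43, 42, 40, 34] R [38, 36, 9, 3, 7, 19, 18, 13, 18, 8, 19, 24, 19, 14, 16, 15, 24, 14, 24, 30, 32, 63, 85, 89, 90, 79, 61, 36, 18, 32]
```

The cell sits about 0.7 mm toward -x in the tool (world +y), so I aim the TCP at (0.4999, 0.0739). I'll lower to just above the disc and re-check.

Call:
send_rows --motion '[-0.1,0.1,2.5,0,0,-0.4,-0.1,0.1,5,0,0,-0.4,-0.1,0.1,7,0,0,-0.4,-0.1,0.1,8,0,0,-0.4,-0.1,0.1,8.4,0,0,-0.4,-0.1,0.1,8.4,0,0,-0.4,-0.1,0.1,8.4,0,0,-0.4]'

```text
time: 8.7
ee_pos: [0.5005, 0.0749, 0.0577]
orientation: [[0.001, -1.0, 0.001], [-1.0, -0.001, 0.0], [-0.0, -0.001, -1.0]]
contact_force: [1.1, -0.2, -2.1]
opening: 0.464
finger_force: 15.9
```

Run:
```python
from h import *
f,K,c,d=grab("wrist","w6.png")
for i in range(3):
    s=sensors.get_state();print(s["ee_pos"],s["opening"],s["finger_force"],s["contact_force"]);
    viewer.get_image("wrist")
go([.4999,.0739,.0452],180);print(holes(f,K,c,[.4999,.0747]))
```

```text
[0.50048822 0.07488182 0.05769217] 0.4626438731611416 15.908081978559494 [-0.26447196  0.23614057 -0.53777228]
[0.50038493 0.07492021 0.0576056 ] 0.46293458876920407 15.907974690198898 [ 0.18370977  0.99079671 -1.65919843]
[0.5002661  0.07489365 0.05750035] 0.46324945582309546 15.9078848361969 [ 0.19031558  0.29020484 -1.33179933]
go [0.1  0.03 1.22] [-0.05  0.01  0.07] j [ 0.15  0.28 -0.52  0.77  0.   -1.42] t 8.9
(array([0.49993205, 0.07448401, 0.06405171]), 15)
```

Call:
send_rows --motion '[0.1,0,0,0,0,0,0.1,0,0.2,0,0,0,0.1,0,0.4,0,0,0,0.1,0,0.5,0,0,0,0.1,0,0.6,0,0,0,0.1,0,0.6,0,0,0]'

```text
time: 9.65
ee_pos: [0.4998, 0.0738, 0.0509]
orientation: [[0.001, -1.0, -0.0], [-1.0, -0.001, -0.0], [0.0, 0.0, -1.0]]
contact_force: [-0.2, 0.1, -1.4]
opening: 0.46
finger_force: 15.9
```

Run:
```python
from h import *
s=sensors.get_state();print(s["ee_pos"],s["opening"],s["finger_force"],s["contact_force"]);
go([.4999,.0739,.0452],180)
f,K,c,d=grab("wrist")
cv2.imwrite("pics/w7c.png",cv2.resize(f[140:440,130:510],None,fx=2,fy=2))
```

```text
[0.4997949  0.07378589 0.05089016] 0.4604427217725082 15.914071798324585 [-0.17124463  0.08615608 -1.42183652]
go [-0.01 -0.01  0.57] [ 0.01 -0.    0.06] j [ 0.15  0.29 -0.53  0.76  0.   -1.43] t 9.65
```

View pics/w7c.png

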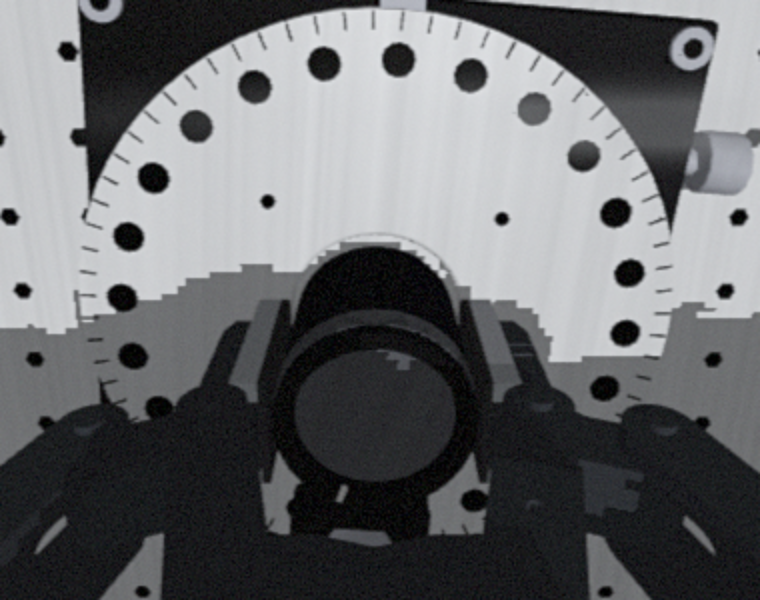

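The crop shows the foot entering the recess concentrically. The recess edge arc is visible at (378,235) above the foot, and there is no contact force. I'll continue slowly.

Call:
send_rows --motion '[0,0,0.1,0,0,0,0,0,0.2,0,0,0,0,0,0.3,0,0,0,0,0,0.4,0,0,0,0,0,0.45,0,0,0,0,0,0.45,0,0,0]'

```text
time: 10.45
ee_pos: [0.4998, 0.0738, 0.0464]
orientation: [[0.001, -1.0, -0.0], [-1.0, -0.001, -0.0], [0.0, 0.0, -1.0]]
contact_force: [0.5, -0.3, -1.4]
opening: 0.467
finger_force: 15.9
```

Call:
send_rows --motion '[0,0,0.05,0,0,0,0,0,0.05,0,0,0,0,0,0.05,0,0,0]'

```text
time: 10.82
ee_pos: [0.4999, 0.0738, 0.046]
orientation: [[0.001, -1.0, 0.0], [-1.0, -0.001, -0.0], [0.0, -0.0, -1.0]]
contact_force: [0.6, 0.2, -1.4]
opening: 0.466
finger_force: 15.9
```

Call:
send_rows --motion '[0,0,0.05,0,0,0,0,0,0.05,0,0,0,0,0,0.05,0,0,0]'

```text
time: 11.2
ee_pos: [0.4998, 0.0738, 0.0455]
orientation: [[0.001, -1.0, -0.0], [-1.0, -0.001, -0.0], [0.0, 0.0, -1.0]]
contact_force: [0.3, -0.2, -1.3]
opening: 0.465
finger_force: 15.9
```

Call:
send_rows --motion '[0,0,0.05,0,0,0,0,0,0.05,0,0,0,0,0,0.05,0,0,0]'

```text
time: 11.58
ee_pos: [0.5, 0.0738, 0.0452]
orientation: [[0.001, -1.0, 0.0], [-1.0, -0.001, 0.0], [-0.0, -0.0, -1.0]]
contact_force: [-1.8, -0.5, 1.8]
opening: 0.465
finger_force: 16.2
```

Call:
send_rows --motion '[0,0,0.03,0,0,0,0,0,0.03,0,0,0,0,0,0.03,0,0,0]'

```text
time: 11.95
ee_pos: [0.4999, 0.0738, 0.0451]
orientation: [[0.001, -1.0, 0.0], [-1.0, -0.001, 0.0], [-0.0, -0.0, -1.0]]
contact_force: [-3.1, -0.8, 6.0]
opening: 0.462
finger_force: 16.5
```

It touches at TCP z 0.0451, exactly the expected seat height. Now I'll release it and retreat upward.

Call:
send_rows --motion '[0,0,0,0,0,0,0,0,0,0,0,0]' --claw -0.04

```text
time: 12.2
ee_pos: [0.4999, 0.0738, 0.0446]
orientation: [[0.001, -1.0, 0.0], [-1.0, -0.001, 0.0], [-0.0, -0.0, -1.0]]
contact_force: [-0.0, -0.6, -0.8]
opening: 0.476
finger_force: 0.0
```

Call:
send_rows --motion '[0,0,0,0,0,0,0,0,0,0,0,0,0,0,0,0,0,0,0,0,0,0,0,0]' --claw 0.4

```text
time: 12.7
ee_pos: [0.4998, 0.0738, 0.0447]
orientation: [[0.001, -1.0, -0.0], [-1.0, -0.001, -0.0], [0.0, 0.0, -1.0]]
contact_force: [0.3, -0.3, -0.4]
opening: 0.698
finger_force: 0.0
```

Call:
send_rows --motion '[0,0,-1,0,0,0,0,0,-4,0,0,0,0,0,-8,0,0,0,0,0,-12,0,0,0,1.5,0,-14,0,0,0,1.5,0,-14,0,0,0,1.5,0,-14,0,0,0]'

```text
time: 13.58
ee_pos: [0.4993, 0.059, 0.184]
orientation: [[0.001, -1.0, -0.001], [-1.0, -0.001, 0.0], [-0.0, 0.001, -1.0]]
contact_force: [0.9, 0.2, -0.2]
opening: 0.702
finger_force: 0.0
```

Run:
```python
from h import *
f,K,c,d=grab("wrist","w8.png");f2,K2,c2,_=grab("scene","s2.png")
print(sensors.get_state()["ee_pos"],holes(f,K,c,[.4999,.0747]))
print("cell top",proj([.4999,.0746,.079],K,c),"knob top",proj([.5,.1386,.0965],K,c),proj([.5,.1386,.0965],K2,c2))
cv2.imwrite("pics/w8c.png",np.hstack([f[180:480,120:520],cv2.resize(f2[180:280,300:400],(300,300))]))
```

```text
[0.49896856 0.05904979 0.1834814 ] (array([0.49985339, 0.07454623, 0.06405111]), 21)
cell top [316.71849475 257.30439108] knob top [316.44407532 339.27498493] [378.15586102 202.84327924]
```

View pics/w8c.png

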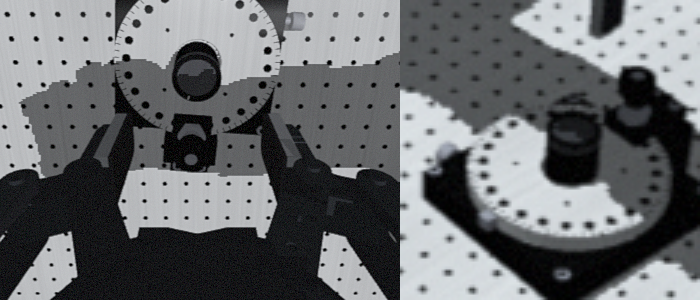

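The left half shows the cell upright and seated, its top at wrist pixel (316,255) against a predicted (317,257). The knob is at about (311,339), and the bracket is turned slightly toward +x. I'll get the knob position from the index-hole angles (the pin sits in one of the holes) plus the knob's blob.

Run:
```python
from h import *
f,K,c,d=grab("wrist");g=cv2.cvtColor(f,cv2.COLOR_BGR2GRAY)
q,_=holes(f,K,c,[.4999,.0747]);C=np.array([.4999,.0746])
n,l,st,ce=cv2.connectedComponentsWithStats((g<90).astype(np.uint8))
P=np.array([onz(*a,.042,K,c)[:2] for a,s in zip(ce,st) if 6<s[4]<400])-q[:2]
P=P[abs(np.hypot(*P.T)-.064)<.0015];a=np.degrees(np.arctan2(P[:,1],P[:,0]))
print(len(a),np.round(np.sort(a),1)); ph=np.degrees(np.angle(np.exp(1j*np.radians(a*24)).mean()))/24
print("phase",ph,"+-",np.std((a-ph+7.5)%15-7.5))
for th in (ph+75,ph+90,ph+105): 
    k=[*(C+.064*np.array([np.cos(np.radians(th)),np.sin(np.radians(th))])),.0965];print(th,np.round(k,4),proj(k,K,c))
# base-plate yaw from dark base corners screws skipped; knob blob profile
b=g[300:380,280:350];np.set_printoptions(linewidth=400)
cv2.imwrite("pics/k.png",b);print(b[20:60:3,::2])
```

```text
21 [-169.4 -154.4 -139.3 -124.3 -109.3  -94.2  -79.3  -64.3  -49.4  -34.3
  -19.4   -3.9   10.6   25.8   40.6   55.7  115.6  130.6  145.6  160.6
  175.7]
phase -4.314185617934252 +- 0.11430887671147162
70.68581438206574 [0.5211 0.135  0.0965] [289.50805477 335.75695236]
85.68581438206574 [0.5047 0.1384 0.0965] [309.93042592 339.44641063]
100.68581438206574 [0.488  0.1375 0.0965] [330.67350028 338.47424806]
[[106  96  14   1  11   6  16   6   0  34   0   0   6  13   0  26   8   2  14   6   0  24  61  13  10   6   7   5  37  99 103  97  96  94  99]
 [102  86   7   7   4   0  14   3   7   0  18  18   6   1   0   0   2  18  10   5  15   8   4  12   4   1   1   5  59  99 101  91 103  95 102]
 [ 68   1  17   0  24   2   3  25  24   9  17  14  16   1  16  21  19   8  26   3   9  19   6   5  13   5  17  10  75 102  99  99 100  79   4]
 [104  69  16  25   8   3  18   0   0   0  19  24   3   0   8  11  20  12  18   1   8   3   1   3  12   0   0   1  73 100 101  98  96  96  88]
 [ 98  87   3  10   0  12   6   2   4   1   1  15  28   8   7  14   3  10  14   0  10   6   0   9   1   5   1  20  94 
[... 612 characters left out ...]
00  93   6  68  67   0   7  19   8   1   0  10   2   4   2   1   5  11  40  71  24  63 103 100 105  99  99 100  98 101  90  33]
 [193 192 195 195 169  36  29  48  70  62   3  13  15   9   0   0   4   0   9  31  40  78  48  36 100 100  97  98 102  99 106  97 102  97  98]
 [188 185 190 189 191 188 191 193 191 188 190 190 195 195 200 198 196 197 197 195 165 167 151 175 188 193 193 194 192 162  93  96  99  97 100]
 [189 185 187 186 189 187 189 190 188 184 187 185 190 188 190 187 186 186 188 187 190 189 187 186 184 188 190 190 190 168 123 120 121 123 191]
 [187 185 188 186 190 184 186 189 191 184 184 185 188 188 190 187 186 186 187 190 190 188 188 185 185 187 192 190 191 186 184 182 184 185 187]]
```

The predicted knob pixel (309.9,339.4) matches the knob's bright button at about (310,339), so the knob is at (0.5047, 0.1384).

```bash
python3 -c "
from h import *
go([.5047,.1384,.12],176)"
```

```text
go [-7.94 -0.6   6.34] [ 0.12 -0.01  4.08] j [ 0.12  0.16 -0.36  1.06  0.   -1.45] t 13.725
```

Call:
send_rows --motion '[-3,-0.2,1,0,0,2,-6,-0.4,2,0,0,4,-7.9,-0.6,4,0,0,4,-7.9,-0.6,6.3,0,0,4,-7.9,-0.6,6.3,0,0,4,-7.9,-0.6,6.3,0,0,4]' --claw 0.2

```text
time: 14.48
ee_pos: [0.5057, 0.1378, 0.1219]
orientation: [[-0.069, -0.998, -0.0], [-0.998, 0.069, -0.0], [0.0, 0.0, -1.0]]
contact_force: [-0.4, -0.2, 1.6]
opening: 0.601
finger_force: 0.0
```

```bash
python3 -c "
from h import *
f,K,c,d=grab('wrist','k2.png')
print(sensors.get_state()['ee_pos'],proj([.5047,.1384,.0965],K,c))
g=cv2.cvtColor(f,cv2.COLOR_BGR2GRAY);u,v=proj([.5047,.1384,.0965],K,c).astype(int);b=g[v-25:v+25,u-25:u+25]
n,l,st,ce=cv2.connectedComponentsWithStats((b>50).astype(np.uint8))
for s,q in zip(st,ce): print(s,q+[u-25,v-25],onz(*(q+[u-25,v-25]),.0965,K,c).round(4))
x,y=proj([.4999,.0746,.079],K,c);print('cell',x,y)
go([.5047,.1384,.073],176)"
```

```text
[0.50618728 0.13783483 0.12234326] [319.71986648 282.92803261]
[   0    0   50   50 2064] [318.39777132 280.08333333] [0.5053 0.1366 0.0965]
[6 0 4 3 8] [301.25  257.875] [0.5137 0.1229 0.0965]
[40  0  5  3 10] [336.6 257.7] [0.4946 0.1241 0.0965]
[31  5  1  1  1] [325. 262.] [0.501  0.1261 0.0965]
[33  5  1  1  1] [327. 262.] [0.4999 0.1262 0.0965]
[35  6  1  1  1] [329. 263.] [0.4989 0.1269 0.0965]
[ 16  17  20  18 263] [319.33460076 282.59695817] [0.5049 0.1382 0.0965]
[ 2 40 14 10 79] [302.26582278 301.79746835] [0.5153 0.1494 0.0965]
[34 41 14  9 73] [335.01369863 302.2739726 ] [0.4968 0.151  0.0965]
cell 320.64564847880206 162.27231178396704
go [-0.04  0.16  4.93] [-0.04  0.02  0.05] j [ 0.27  0.24 -0.4   0.93  0.   -1.24] t 14.525
```

The button blob confirms the knob at (0.5049, 0.1382). I'll go down and grip it.

Call:
send_rows --motion '[0,0.1,1,0,0,0,0,0.1,2,0,0,0,0,0.1,3,0,0,0,0,0.1,4,0,0,0,0,0.1,4.7,0,0,0,0,0.1,4.9,0,0,0,0,0.1,4.9,0,0,0,0,0.1,4.9,0,0,0]'

```text
time: 15.52
ee_pos: [0.5051, 0.138, 0.073]
orientation: [[-0.069, -0.998, 0.001], [-0.998, 0.069, 0.0], [-0.0, -0.001, -1.0]]
contact_force: [0.1, -0.4, -0.1]
opening: 0.604
finger_force: 0.0
```

Call:
send_rows --motion '[0,0,0,0,0,0,0,0,0,0,0,0,0,0,0,0,0,0,0,0,0,0,0,0]' --claw -0.28

```text
time: 16.02
ee_pos: [0.5048, 0.1379, 0.0727]
orientation: [[-0.069, -0.998, 0.0], [-0.998, 0.069, -0.0], [0.0, -0.0, -1.0]]
contact_force: [0.2, -0.4, -0.2]
opening: 0.36
finger_force: 0.0
```

Call:
send_rows --motion '[0,0,0,0,0,0,0,0,0,0,0,0]' --claw -0.36

```text
time: 16.27
ee_pos: [0.5045, 0.1379, 0.0728]
orientation: [[-0.069, -0.998, -0.0], [-0.998, 0.069, 0.0], [-0.0, 0.0, -1.0]]
contact_force: [-0.9, 0.1, 3.4]
opening: 0.321
finger_force: 9.9
```

Call:
send_rows --motion '[0,0,0,0,0,0,0,0,0,0,0,0,0,0,0,0,0,0]' --claw -0.6

```text
time: 16.65
ee_pos: [0.5045, 0.1379, 0.073]
orientation: [[-0.069, -0.998, -0.0], [-0.998, 0.069, 0.0], [-0.0, 0.0, -1.0]]
contact_force: [-2.6, 0.5, 5.0]
opening: 0.306
finger_force: 58.6
```

Call:
send_rows --motion '[0,0,-0.1,0,0,0,0,0,-0.2,0,0,0,0,0,-0.3,0,0,0,0,0,-0.4,0,0,0,0,0,-0.5,0,0,0,0,0,-0.5,0,0,0]'

```text
time: 17.4
ee_pos: [0.5044, 0.1378, 0.0775]
orientation: [[-0.069, -0.998, -0.001], [-0.998, 0.069, -0.0], [0.0, 0.001, -1.0]]
contact_force: [0.1, 2.4, -10.2]
opening: 0.302
finger_force: 59.5
```

Call:
send_rows --motion '[0,0,-0.1,0,0,0,0,0,-0.2,0,0,0,0,0,-0.3,0,0,0,0,0,-0.4,0,0,0,0,0,-0.4,0,0,0,0,0,-0.4,0,0,0]'

```text
time: 18.15
ee_pos: [0.5045, 0.1378, 0.0816]
orientation: [[-0.069, -0.998, -0.001], [-0.998, 0.069, -0.0], [0.0, 0.001, -1.0]]
contact_force: [1.3, 2.1, -12.2]
opening: 0.301
finger_force: 59.7
```

The force follows the spring law (about 12.2 N at 8.6 mm). I'll continue to the stop.

Call:
send_rows --motion '[0,0,-0.05,0,0,0,0,0,-0.1,0,0,0,0,0,-0.15,0,0,0,0,0,-0.15,0,0,0,0,0,-0.15,0,0,0]'

```text
time: 18.77
ee_pos: [0.5045, 0.1378, 0.0831]
orientation: [[-0.069, -0.998, -0.0], [-0.998, 0.069, -0.0], [0.0, 0.0, -1.0]]
contact_force: [-1.3, 3.0, -13.8]
opening: 0.306
finger_force: 59.7
```

Call:
send_rows --motion '[0,0,-0.05,0,0,0,0,0,-0.05,0,0,0,0,0,-0.05,0,0,0]'

```text
time: 19.15
ee_pos: [0.5045, 0.1378, 0.0832]
orientation: [[-0.069, -0.998, -0.001], [-0.998, 0.069, -0.0], [0.0, 0.001, -1.0]]
contact_force: [1.9, 2.6, -21.3]
opening: 0.305
finger_force: 60.1
```

The force jumped to 21 N and the TCP stopped at 10.2 mm of lift, so the plunger is at its stop. I'll hold, then check the cell and the bystanders by number before handing in.

Call:
send_rows --motion '[0,0,0,0,0,0,0,0,0,0,0,0,0,0,0,0,0,0,0,0,0,0,0,0]'

```text
time: 19.65
ee_pos: [0.5044, 0.1378, 0.0832]
orientation: [[-0.069, -0.998, -0.001], [-0.998, 0.069, -0.0], [0.0, 0.001, -1.0]]
contact_force: [1.6, 2.3, -25.6]
opening: 0.304
finger_force: 60.4
```

Run:
```python
from h import *
f,K,c,d=grab("wrist","end.png");g=cv2.cvtColor(f,cv2.COLOR_BGR2GRAY)
q,n=holes(f,K,c,[.4999,.0747]);print(q,n)
u,v=proj([*q[:2],.079],K,c);print(u,v)
x0,y0=int(u)-50,int(v)-50;a=cv2.resize(g[max(y0,0):y0+100,x0:x0+100],None,fx=4,fy=4,interpolation=cv2.INTER_CUBIC)
h=cv2.HoughCircles(cv2.medianBlur(a,5),cv2.HOUGH_GRADIENT,1,20,param1=120,param2=15,minRadius=90,maxRadius=160)
for k in (h[0][:4] if h is not None else []):
    P=onz(x0+k[0]/4,max(y0,0)+k[1]/4,.079,K,c);print(P.round(4),k[2]/4)
nn,l,st,ce=cv2.connectedComponentsWithStats((g<90).astype(np.uint8))
P=np.array([onz(*b,.042,K,c)[:2] for b,s in zip(ce,st) if 6<s[4]<600])-q[:2];P=P[abs(np.hypot(*P.T)-.064)<.0015]
aa=np.arctan2(P[:,1],P[:,0]);print("disc phase",np.degrees(np.angle(np.exp(24j*aa).mean()))/24)
s=sensors.get_state();print(s["ee_pos"],s["contact_force"],s["finger_force"],s["time"])
```

```text
[0.50005848 0.0745038  0.06404808] 21
318.2644397354653 169.6872282661576
[0.5003 0.0752 0.079 ] 36.175
[0.4999 0.0702 0.079 ] 39.3
[0.5026 0.0741 0.079 ] 39.85
[0.5007 0.0674 0.079 ] 32.25
disc phase -4.293726450484173
[0.5044307  0.13780601 0.08322106] [  1.42363354   3.01412058 -25.37249571] 60.373252630233765 19.7
```

```bash
python3 -c "
from h import *
print(ticket.job_done())"
```

```text
the job is handed in; nothing more can be done
None
```

The cell stands home in the recess and is let go of, and the arm is holding the index plunger at its upper stop (about 10 mm lift) with the disc unturned; the job is handed in, but no verdict came back.

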